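# Fasten the citrus juicer to its riser with the thumbscrew

### The arm

A 6-joint arm with a two-finger parallel gripper is mounted at the origin on the work surface. World frame = base frame: x ahead of the robot, y to its left, z up, the work surface at z = 0. Lengths are in mm, angles in rad, forces in N, time in s.
With the tool pointing down it reaches from about 275 to 875 mm from the base axis. Payload 12.5 kg.
Tool frame: the origin (TCP) lies at the centre of the arm's flange, where the gripper is bolted on; the fingertips stand 173 mm ahead of it and the grasp point (between the pads) lies 155 mm ahead of it (manip.tip_reach is the distance from the TCP to the fingertips, in mm); x points along the fingers, y is the direction in which the jaws open and shut, and the axes are right-handed (so a half turn about x gives the same grasp; the last joint's range is limited). The gripper opens to 85 mm and grips with 20 to 120 N. Pads are 22 mm wide; open, the fingers measure 114 mm over their backs; the gripper's body (76 mm by 85 mm) begins 54 mm behind the grasp point. The pads swing forward as they close: fully open they stand 13 mm farther back than shut.
Start: joints at [-1.308, 0.351, 1.652, -0, 1.139, -0.085], TCP at [187.475, -517.048, 404.69] pointing down, gripper open.
Joint ranges: [-2.75, 2.75], [-0.79, 2.1], [0.01, 2.65], [-1.57, 4.71], [0.07, 3.14], [-2.87, 2.87]. Speed limits (rad/s): [2.22, 2.22, 2.79, 3.14, 3.14, 3.14].

### API

Orientations are given as a 3x3 rotation matrix whose columns are the frame's x, y, z axes.
In Python, from bench import readout, camera, manip gives the robot as it stands. The module is installed in compiled form; this text tells all that it offers.
- The arm moves only by the tool move_arm, never from a script. Its argument "commands" is a list that holds one entry, the list of rows, each a list of 4 numbers: the shift along the world's x, y, z in m, then the turn about the world's z in degrees. In form: [[[dx, dy, dz, twist], ...]]. A call has exactly 5 rows; each row shifts and turns the pose as measured when the row begins; what a row does not reach is not made up. A row lasts 1/12 s, in which the tool goes at most 41.7 mm and 7.16 degrees, less where a joint would pass 70% of its speed; a pose out of reach is approached as far as the arm can. A call with a gripper value outside its range is refused whole. "hand" is the finger opening in m, from 0 to 0.0854, set as the call begins (left out, the last holds). The fingers move at their own pace and stop on an object; "squeeze" is the grip in N (left out, the last holds). Time passes only in rows, so rows that do not move let the fingers close, or fill a call up. It gives the time, the measured TCP pose, the force and the opening at its end, in the units of the state.
- readout.get_state(): the state, without advancing time (a new reading comes with each control period).
- camera(name): name is "scene" or "top" or "wrist"; returns a dict with "color" (400x640x3 uint8, blue, green, red), "camera_matrix" (3x3 intrinsics, pixels), "xyz" and "attitude" of the camera in the world. Camera axes: x right, y down, z forward; pixel columns grow to the right and rows downward; lengths in mm; the calibration is good to about 2 mm. The wrist camera is an equidistant fisheye: a pixel r from the principal point sees the ray r / f radians off the axis. A picture is of the moment at which its call begins. There is no depth.
- manip.close_job(): hands the job in, once; it reports no verdict.
The state is a dict: "time": time; "qpos": joint angles; "dq": joint speeds; "joint_efforts": joint torques, N m; "eef_pos": TCP position; "eef_rot": TCP orientation; "wrist_force": force on the tool from outside, world axes, zero at the start; "torque": the same for the moment, N m; "grip_width": finger opening in mm.
Only numpy, scipy, OpenCV 4.12 (cv2) and the standard library are available. Lean on these libraries where they do the work, as an engineer would, in place of code of your own. Each camera call takes 0.05 s, during which the arm holds its last target. There are 200 camera calls.

### The job

Push the citrus juicer round on the wooden riser (about a quarter turn anticlockwise from how it lies; the steel post is there to turn it against) until it sits squarely on the outlined place with the hole in its corner over the slot in the riser; slide it, do not lift or tip it. Then take the thumbscrew from its stand, pass it down through both holes, blade along the slot, until its collar rests on the juicer's foot, lock it with a quarter turn either way and let go. Leave the mug, the soap bottle and the bowl where they stand.

Things in the scene. Friction and masses are not known exactly. Their poses are not given: they have to be found in the camera images.
- riser: Fixed bamboo riser (low bench), 250 mm (x) by 350 mm (y), top surface 40 mm above the worktop; top board 8 mm thick, hollow beneath. Origin: centre of its footprint, at worktop height; axes along its sides, z up. A thin dark outline 122 mm square marks the juicer's place; a steel post stands beside it.
- seat (a point): Centre of the outlined place, on the riser's top surface, at (22, -60) mm in the riser's frame (the juicer seated there clears the post by 2 mm). Same axes as the riser.
- slot (a point): Centre of the slot in the riser's top board, at the top surface, at (-22, -16) mm in the riser's frame: a rectangle 18 mm long (along the riser's x) by 6 mm wide, straight through the 8 mm board.
- juicer: Loose white citrus juicer, about 0.5 kg, on the riser: foot 120 mm square, 12 mm thick, with a ribbed dome in the middle (72 mm diameter, 46 mm above the foot) and a round hole in one corner. Origin: centre of the foot's underside; x, y along its sides, z up. Starts on the riser's +y half, yaw -90 deg (give or take 12) from the riser's; seated, its axes point along the riser's.
- juicer_hole (a point): Centre of the round through hole, 21 mm in diameter, in the juicer's foot, at the foot's top face: (-44, 44, 12) mm in the juicer's frame.
- stand: Fixed wooden block 60 x 60 x 34 mm with a round hole 21 mm in diameter and 32 mm deep in its top, in which the thumbscrew stands. Origin: centre of its underside.
- thumbscrew: Loose steel quarter-turn thumbscrew, 50 g, upright in the stand. Origin: on its axis, at the underside of its collar (30 mm diameter, 4 mm thick). Above, a flat grip blade 28 mm long (its x), 10 mm thick (its y), from 4 to 34 mm above the origin. Below, a shank 5 mm in diameter with a crossbar at its foot. No helical thread: press it straight in, then turn it to lock.
- crossbar (a point): Centre of the thumbscrew's crossbar, 24.75 mm below the screw's origin: a round bar 4.5 mm thick, 16 mm long, parallel to the blade. With the blade along the slot it passes through foot (12 mm) and board (8 mm); once the collar lies on the foot it is 2.5 mm below the board and the screw turns a quarter turn either way, which locks it.
- post (a point): Foot of the fixed upright steel post on the riser's top, 16 mm in diameter, 28 mm high, at (92, -20) mm in the riser's frame.
- mug: Bystander: loose white mug, 76 mm in diameter, 85 mm high, handle at its +y; stands on the worktop. Origin: centre of its underside.
- soap: Bystander: loose soap bottle, 60 mm in diameter, 160 mm high. Origin: centre of its underside.
- bowl: Bystander: loose blue bowl, 80 mm in diameter, 45 mm high. Origin: centre of its underside.
Mind the look-alikes: they are no part of the job. What is shaped like the juicer but turquoise or yellow is not meant.

How it is judged:
By the outcome, as a careful person would: the job done as asked, in the order asked, and still so for the second after the job is handed in, with the robot touching nothing.
It also fails if it takes over 72 s, if anything falls off the work surface, if the arm or the gripper's body presses on something with over 40 N, if the wrist force passes 120 N, or if a joint passes its speed limit or range.

## Working session

There is one attempt and no reset: what is moved stays moved. The work goes in short steps, Python scripts to look and compute and a tool call to move; the robot and the scene stay as the last step left them, time stands still between calls to the robot, and variables do not carry over. Pictures are saved under pics/ and viewed, about 8 in all and at most 12, crops included, and the job is handed in when it is done.

Besides the shell and the picture viewer there is one more tool, called after "Emit:" as name(argument=value, ...), one argument or row to a line, values as JSON. move_arm: Moves the arm, as the interface text tells. Its arguments: {"type":"object","properties":{"commands":{"type":"array","items":{"type":"array","items":{"type":"array","items":{"type":"number"}}}},"hand":{"type":"number"},"squeeze":{"type":"number"}},"required":["commands"]}

```bash
mkdir -p pics
cat > h.py <<'E'
import numpy as np, cv2
from bench import readout, camera, manip
def snap(n,f=None):
    c=camera(n)
    if f: cv2.imwrite('pics/'+f,c['color'])
    return c
def ray(c,u,v,fish=False):
    K=np.array(c['camera_matrix']);R=np.array(c['attitude']);
    x=(u-K[0,2])/K[0,0];y=(v-K[1,2])/K[1,1]
    if fish:
        r=np.hypot(x,y);s=np.sin(r)/r if r>1e-9 else 1
        d=np.array([x*s,y*s,np.cos(r)])
    else: d=np.array([x,y,1.])
    return np.array(c['xyz']),R@d
def onz(c,u,v,z,fish=False):
    o,d=ray(c,u,v,fish);return o+d*(z-o[2])/d[2]
def proj(c,p,fish=False):
    K=np.array(c['camera_matrix']);R=np.array(c['attitude'])
    d=R.T@(np.array(p,float)-np.array(c['xyz']))
    if fish:
        r=np.hypot(d[0],d[1]);t=np.arctan2(r,d[2]);k=t/r if r>1e-9 else 1
        return K[0,0]*d[0]*k+K[0,2],K[1,1]*d[1]*k+K[1,2]
    return K[0,0]*d[0]/d[2]+K[0,2],K[1,1]*d[1]/d[2]+K[1,2]
E
python3 - <<'E'
from h import *
import pickle
for n in('top','scene'):
    c=snap(n,n+'0.png');pickle.dump(c,open(n+'0.pkl','wb'));print(n,c['camera_matrix'],c['xyz'],c['attitude'])
print(readout.get_state())
E
```

```text
top [[364.57237156   0.         325.17944204]
 [  0.         364.57237156 199.7586234 ]
 [  0.           0.           1.        ]] [353.87582686   8.70567201 978.07262179] [[-0.00820803 -0.98234857  0.18687941]
 [-0.99973335  0.00402768 -0.02273793]
 [ 0.02158388 -0.18701621 -0.98211968]]
scene [[379.20192973   0.         320.10661931]
 [  0.         379.20192973 196.43912718]
 [  0.           0.           1.        ]] [1085.00607532 -137.14223566  611.79708935] [[ 0.21205995  0.69577798 -0.68623872]
 [ 0.9772427  -0.14722526  0.15271354]
 [ 0.00522304 -0.70300621 -0.71116453]]
{'time': 0.1, 'qpos': array([-1.30761769e+00,  3.51158339e-01,  1.65234285e+00,  2.15044304e-06,
        1.13905899e+00, -8.46164853e-02]), 'dq': array([-1.65687758e-03, -7.77743415e-04, -1.73815465e-03,  6.03952729e-04,
        2.42055375e-05,  6.63591513e-04]), 'joint_efforts': array([ 1.00065703e-03, -5.06831753e+01, -2.91876572e+01, -4.02738306e-05,
        2.63267044e-03, -7.31520572e-06]), 'eef_pos': array([ 187.44082577, -516.95608742,  404.23187246]), 'eef_rot': array([[-2.49816392e-04,  3.40824810e-01, -9.40126793e-01],
       [ 9.34717776e-04, -9.40126332e-01, -3.40824892e-01],
       [-9.99999532e-01, -9.63896869e-04, -8.37160403e-05]]), 'wrist_force': array([-0.08689363,  0.10918298,  0.29467029]), 'torque': array([-0.00376434,  0.01883374, -0.02001274]), 'grip_width': 85.42129570111625}
```

View pics/top0.png

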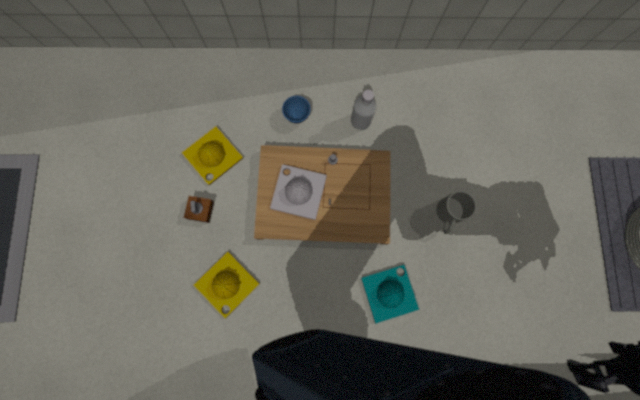

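View pics/scene0.png

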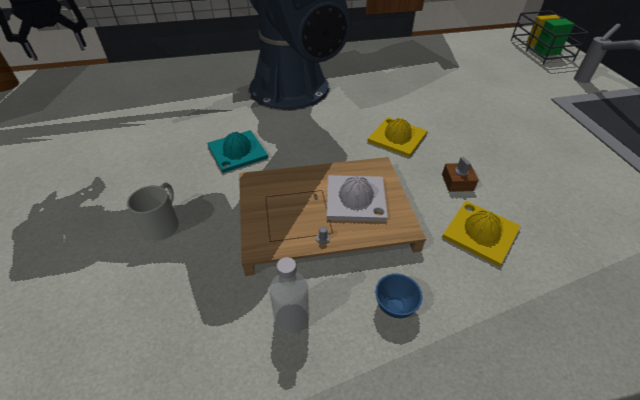

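Top view: riser spans (262,146)-(390,242), the white juicer is at (299,191) with its hole at (286,171), the post at (333,157) and the stand with screw at (199,208). Look-alikes are the turquoise one at (390,292) and the yellow ones at (212,154) and (227,284). I choose the white one on the riser.

Run:
```python
from h import *
import pickle
c=pickle.load(open('top0.pkl','rb'));im=c['color'];s=pickle.load(open('scene0.pkl','rb'))
hsv=cv2.cvtColor(im,cv2.COLOR_BGR2HSV)
# riser: brownish
def big(m,x0,y0,x1,y1):
    k=np.zeros_like(m);k[y0:y1,x0:x1]=m[y0:y1,x0:x1]
    cs,_=cv2.findContours(k,cv2.RETR_EXTERNAL,cv2.CHAIN_APPROX_NONE);return max(cs,key=cv2.contourArea)
m=((hsv[...,0]<25)&(hsv[...,1]>70)).astype(np.uint8)
q=big(m,245,135,400,250)
hull=cv2.convexHull(q);r=cv2.minAreaRect(np.array([onz(c,*p[0],40)[:2] for p in hull],np.float32));print('riser',r)
m=((hsv[...,1]<50)&(hsv[...,2]>110)).astype(np.uint8)
q=big(m,266,160,330,222);hull=cv2.convexHull(q)
r=cv2.minAreaRect(np.array([onz(c,*p[0],52)[:2] for p in hull],np.float32));print('juicer',r,cv2.boundingRect(q))
for n,u,v,z in(('hole',286,171,52),('post top',333,155,68),('stand',199,208,34),('slot',330,202,40),('soap',362,122,0),('bowl',296,109,40),('mug',460,206,85)):print(n,onz(c,u,v,z).round(0))
for n,u,v,z in(('S hole',379,211,52),('post top',322,231,68),('screw top',463,160,60),('slot',316,197,40),('stand',460,172,34)):print(n,onz(s,u,v,z).round(0))
a=cv2.resize(im[135:255,180:400],None,fx=3.6,fy=3.6,interpolation=cv2.INTER_CUBIC)
b=cv2.resize(s['color'][140:260,230:490],(792,366),interpolation=cv2.INTER_CUBIC)[:166]
cv2.imwrite('pics/crop1.png',a)
```

```text
riser ((550.9276733398438, -9.118011474609375), (350.3517150878906, 251.96226501464844), 87.4579849243164)
juicer ((552.7598876953125, 57.22870635986328), (120.62091064453125, 121.91265106201172), 75.37741088867188) (271, 165, 55, 54)
hole [607.  89.  52.]
post top [646. -34.  68.]
stand [513. 316.  34.]
slot [526. -26.  40.]
soap [ 765. -121.    0.]
bowl [786.  65.  40.]
mug [ 507. -350.   85.]
S hole [609.  90.  52.]
post top [649. -36.  68.]
screw top [506. 323.  60.]
slot [533. -23.  40.]
stand [517. 318.  34.]
```

View pics/crop1.png

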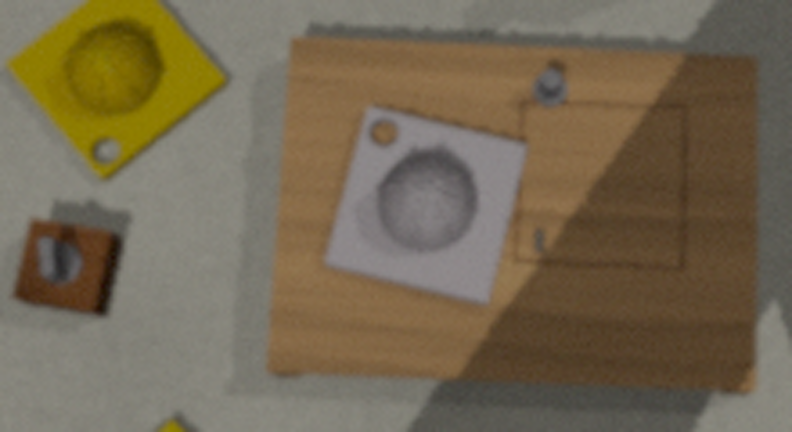

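The crop confirms the white juicer, with its hole at the upper left, on the +y half. Riser, juicer and post sizes agree with the given data: riser centre is about (551,-9) at yaw -2.5°, juicer about (553,57) at yaw -104.6°. There's room to turn it clear of the post, so I'll straddle the dome with the fingers and slide and turn it flat.

Emit:
move_arm(
  commands=[
    [[0.022,0.035,0,0],[0.022,0.035,0,0],[0.022,0.035,0,0],[0.022,0.035,0,0],[0.022,0.035,0,0]],
  ],
  hand=0.0854,
)

```text
time: 0.52
eef_pos: [295.5, -341.4, 402.1]
eef_rot: [[-0.002, 0.332, -0.943], [0.002, -0.943, -0.332], [-1.0, -0.002, 0.001]]
wrist_force: [1.1, -0.7, -0.3]
grip_width: 85.5
```

Emit:
move_arm(
  commands=[
    [[0.022,0.035,0,0],[0.022,0.035,0,0],[0.022,0.035,0,0],[0.022,0.035,0,0],[0.022,0.035,0,0]],
  ],
)

```text
time: 0.93
eef_pos: [403.9, -163.2, 401.8]
eef_rot: [[-0.002, 0.33, -0.944], [0.002, -0.944, -0.33], [-1.0, -0.003, 0.001]]
wrist_force: [1.0, -1.2, -0.6]
grip_width: 85.1
```

Emit:
move_arm(
  commands=[
    [[0.022,0.035,0,0],[0.022,0.035,0,0],[0.022,0.035,0,0],[0.022,0.035,0,0],[0.022,0.035,0,0]],
  ],
)

```text
time: 1.35
eef_pos: [512.1, 15.0, 401.6]
eef_rot: [[-0.003, 0.331, -0.944], [0.002, -0.944, -0.331], [-1.0, -0.003, 0.002]]
wrist_force: [0.2, -1.6, 0.2]
grip_width: 85.6
```

Emit:
move_arm(
  commands=[
    [[0.02,0.021,0,0],[0.02,0.021,0,0],[0,0,-0.035,0],[0,0,-0.035,0],[0,0,-0.035,0]],
  ],
)

```text
time: 1.77
eef_pos: [557.7, 67.9, 299.0]
eef_rot: [[0.012, 0.339, -0.941], [0.004, -0.941, -0.339], [-1.0, 0.0, -0.012]]
wrist_force: [1.7, -0.4, -0.7]
grip_width: 85.5
```

```bash
cat > wj.py <<'E'
from h import *
import sys
s=readout.get_state();print(s['eef_pos'].round(1),s['wrist_force'].round(1),s['grip_width'].round(1))
c=snap('wrist',sys.argv[1]);print(c['xyz'],np.array(c['attitude']).round(3).tolist(),np.array(c['camera_matrix']).round(1).tolist())
import pickle;pickle.dump(c,open('w.pkl','wb'))
E
python3 wj.py w1.png
```

```text
Traceback (most recent call last):
  File "wj.py", line 3, in <module>
    s=readout.get_state();print(s['eef_pos'].round(1),s['wrist_force'].round(1),s['grip_width'].round(1))
                                                                                ^^^^^^^^^^^^^^^^^^^^^
AttributeError: 'float' object has no attribute 'round'
```

```bash
sed -i "s/s\['grip_width'\].round(1)/s['grip_width']/" wj.py; python3 wj.py w1.png
```

```text
[557.7  67.9 299. ] [ 1.7 -0.4 -0.7] 85.45395231198195
[622.50168093  92.62272693 269.48096905] [[0.339, -0.909, -0.243], [-0.941, -0.327, -0.089], [0.002, 0.259, -0.966]] [[309.7, 0.0, 321.0], [0.0, 309.7, 200.1], [0.0, 0.0, 1.0]]
```

View pics/w1.png

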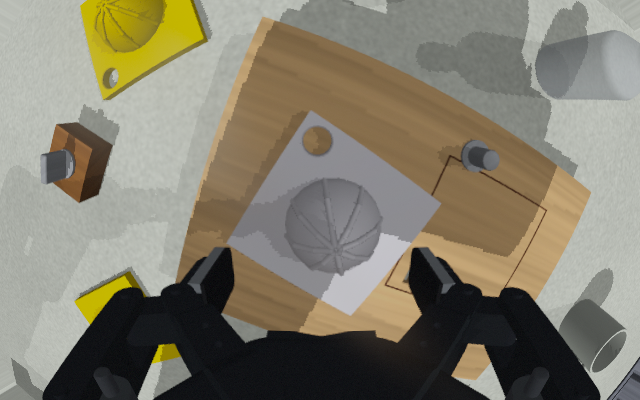

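The wrist view shows the juicer's foot corners at (312,111), (440,204), (351,315) and (228,244), with the hole at (317,140). The outline corners are at (451,156), (546,210) and (386,285), the post at (475,157), and the stand with screw at (80,165).

Run:
```python
from h import *
import pickle
c=pickle.load(open('w.pkl','rb'))
J=np.array([onz(c,u,v,52,True)[:2] for u,v in((312,111),(440,204),(351,315),(228,244))]);print(J.round(1),J.mean(0),[np.linalg.norm(J[i]-J[i-1]).round(1) for i in range(4)],np.degrees(np.arctan2(*(J[0]-J[3])[::-1])),np.degrees(np.arctan2(*(J[1]-J[2])[::-1])))
print('hole',onz(c,317,140,52,True))
O=np.array([onz(c,u,v,40,True)[:2] for u,v in((451,156),(546,210),(386,285))]);print('outline',O,O[1:].mean(0),np.linalg.norm(O[0]-O[1]),np.linalg.norm(O[0]-O[2]))
print('post',onz(c,484,160,68,True),'stand',[onz(c,u,v,34,True).round(0) for u,v in((60,123),(111,150),(84,203))])
```

```text
[[625.8 100. ]
 [595.8 -14.6]
 [480.9  13.9]
 [509.5 129.1]] [552.99636055  57.10127691] [np.float64(119.9), np.float64(118.5), np.float64(118.5), np.float64(118.7)] -14.029423763753021 -13.917380226010579
hole [607.78657008  89.87221678  52.        ]
outline [[ 633.49358298  -13.0314416 ]
 [ 628.03284423 -133.115694  ]
 [ 512.25004501   -7.39261279]] [570.14144462 -70.2541534 ] 120.20834971736313 121.37459325872686
post [639.80705895 -26.49921366  68.        ] stand [array([550., 340.,  34.]), array([543., 264.,  34.]), array([481., 290.,  34.])]
```

Emit:
move_arm(
  commands=[
    [[-0.005,-0.011,0,0],[0,0,-0.02,0],[0,0,-0.02,0],[0,0,-0.01,0],[0,0,0,0]],
  ],
)

```text
time: 2.23
eef_pos: [549.9, 53.3, 243.2]
eef_rot: [[-0.001, 0.339, -0.941], [0.003, -0.941, -0.339], [-1.0, -0.003, 0.0]]
wrist_force: [-0.4, -0.7, 0.2]
grip_width: 85.5
```

Emit:
move_arm(
  commands=[
    [[0.003,0.004,0,0],[0,0,0,0],[0,0,-0.012,0],[0,0,-0.008,0],[0,0,0,0]],
  ],
)

```text
time: 2.65
eef_pos: [554.7, 56.8, 227.6]
eef_rot: [[0.007, 0.338, -0.941], [0.003, -0.941, -0.338], [-1.0, -0.001, -0.007]]
wrist_force: [0.4, -0.5, -1.0]
grip_width: 85.4
```

Emit:
move_arm(
  commands=[
    [[0,0,0,0],[0,0,0,0],[0,0,0,0],[0,0,0,0],[0,0,0,0]],
  ],
  hand=0.065,
  squeeze=20,
)

```text
time: 3.07
eef_pos: [554.6, 57.0, 227.7]
eef_rot: [[0.005, 0.338, -0.941], [0.003, -0.941, -0.338], [-1.0, -0.001, -0.006]]
wrist_force: [0.6, -1.1, -0.7]
grip_width: 66.4
```

Emit:
move_arm(
  commands=[
    [[-0.001,0,0,0],[0,0,-0.005,0],[0,0,-0.004,0],[0,0,0,0],[0,0,0,0]],
  ],
  hand=0.0854,
)

```text
time: 3.48
eef_pos: [553.6, 57.0, 217.8]
eef_rot: [[0.006, 0.338, -0.941], [0.003, -0.941, -0.338], [-1.0, -0.001, -0.007]]
wrist_force: [-0.3, -0.4, 0.4]
grip_width: 85.3
```

Emit:
move_arm(
  commands=[
    [[0,0,0,0],[0,0,0,0],[0,0,0,0],[0,0,0,0],[0,0,0,0]],
  ],
  hand=0.06,
  squeeze=20,
)

```text
time: 3.9
eef_pos: [553.6, 56.8, 218.1]
eef_rot: [[0.006, 0.339, -0.941], [0.003, -0.941, -0.339], [-1.0, -0.0, -0.006]]
wrist_force: [-1.1, -0.1, -0.0]
grip_width: 69.0
```

```bash
python3 wj.py w2.png
```

```text
[553.6  56.8 218.1] [-1.1 -0.1 -0. ] 69.04570221055327
[618.22088155  81.42485118 188.12579082] [[0.339, -0.907, -0.249], [-0.941, -0.326, -0.09], [0.001, 0.265, -0.964]] [[309.7, 0.0, 321.0], [0.0, 309.7, 200.1], [0.0, 0.0, 1.0]]
```

View pics/w2.png

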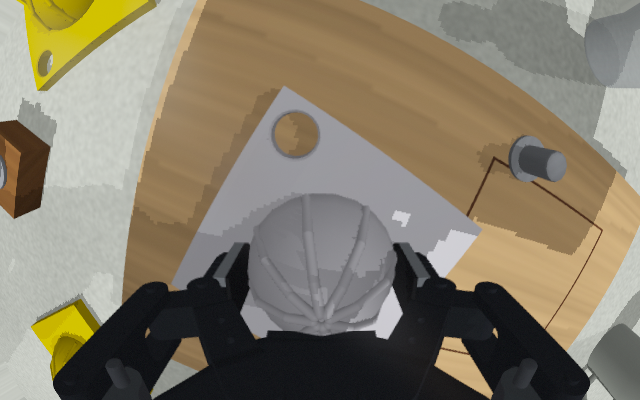

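The pads straddle the dome (69 mm) just above the foot, with no vertical force. Now I turn it, starting with a trial turn.

Emit:
move_arm(
  commands=[
    [[0,0,0,4],[0,0,0,4],[0,0,0,4],[0,0,0,4],[0,0,0,4]],
  ],
)

```text
time: 4.37
eef_pos: [553.1, 56.5, 218.1]
eef_rot: [[0.002, 0.649, -0.761], [0.004, -0.761, -0.649], [-1.0, -0.001, -0.004]]
wrist_force: [-2.3, -1.7, 0.5]
grip_width: 69.5
```

```bash
cat > jm.py <<'E'
# juicer pose from the wrist view: foot top mask -> not fully visible, so use hole + visible corner edges
from h import *
import sys
s=readout.get_state();R=s['eef_rot'];p=s['eef_pos']
print(p.round(1),'jaw',np.degrees(np.arctan2(R[1,1],R[0,1])).round(2),s['wrist_force'].round(1),s['torque'].round(2),round(s['grip_width'],1))
c=snap('top');hsv=cv2.cvtColor(c['color'],cv2.COLOR_BGR2HSV)
w=snap('wrist',sys.argv[1])
import pickle;pickle.dump(w,open('w.pkl','wb'))
g=cv2.medianBlur(cv2.cvtColor(w['color'],cv2.COLOR_BGR2GRAY),5)
h=cv2.HoughCircles(g,cv2.HOUGH_GRADIENT,1,40,param1=80,param2=25,minRadius=14,maxRadius=32)
if h is not None:
    for u,v,r in h[0][:6]:
        q=onz(w,u,v,52,True);q2=onz(w,u+r,v,52,True);print('circ',u,v,r,q.round(1),'rad',np.linalg.norm(q-q2).round(1),'bearing from tcp',np.degrees(np.arctan2(q[1]-p[1],q[0]-p[0])).round(1),np.linalg.norm((q-p)[:2]).round(1))
E
python3 jm.py w3.png
```

```text
[553.1  56.5 218.1] jaw -49.53 [-2.3 -1.7  0.5] [-0.59  0.07 -0.22] 69.5
circ 295.5 134.5 24.6 [591.8 106.   52. ] rad 10.8 bearing from tcp 52.0 62.8
circ 535.5 231.5 18.0 [642.  -26.2  52. ] rad 15.4 bearing from tcp -42.9 121.4
```

Emit:
move_arm(
  commands=[
    [[0,0,0,5],[0,0,0,5],[0,0,0,5],[0,0,0,5],[0,0,0,5]],
  ],
)

```text
time: 4.88
eef_pos: [553.1, 56.1, 218.1]
eef_rot: [[0.001, 0.909, -0.417], [0.004, -0.417, -0.909], [-1.0, -0.001, -0.004]]
wrist_force: [-0.6, -2.1, -0.6]
grip_width: 69.2
```

Emit:
move_arm(
  commands=[
    [[0,0,0,5],[0,0,0,5],[0,0,0,5],[0,0,0,5],[0,0,0,5]],
  ],
)

```text
time: 5.3
eef_pos: [553.3, 55.9, 218.0]
eef_rot: [[0.0, 1.0, 0.013], [0.004, 0.013, -1.0], [-1.0, 0.0, -0.004]]
wrist_force: [-0.4, 0.5, 0.2]
grip_width: 69.3
```

Emit:
move_arm(
  commands=[
    [[0,0,0,5],[0,0,0,5],[0,0,0,5],[0,0,0,5],[0,0,0,5]],
  ],
)

```text
time: 5.72
eef_pos: [553.5, 56.2, 218.1]
eef_rot: [[-0.002, 0.898, 0.44], [0.005, 0.44, -0.898], [-1.0, 0.001, -0.005]]
wrist_force: [-0.5, -0.3, 0.5]
grip_width: 69.0
```

```bash
python3 jm.py w4.png
```

```text
[553.5  56.2 218.1] jaw 26.07 [-0.5 -0.3  0.5] [-0.03  0.17 -0.09] 69.0
circ 294.5 134.5 23.9 [516.1 106.9  52. ] rad 10.5 bearing from tcp 126.4 63.1
```

Emit:
move_arm(
  commands=[
    [[0.001,-0.022,0,1.2],[0.001,-0.022,0,1.2],[0.001,-0.022,0,1.2],[0.001,-0.022,0,1.2],[0.001,-0.022,0,1.2]],
  ],
)

```text
time: 6.23
eef_pos: [558.3, -53.1, 218.1]
eef_rot: [[-0.003, 0.858, 0.514], [0.007, 0.514, -0.858], [-1.0, 0.002, -0.007]]
wrist_force: [1.1, 2.2, -0.5]
grip_width: 69.0
```

Emit:
move_arm(
  commands=[
    [[0,0,0,0],[0,0,0,0],[0,0,0,0],[0,0,0,0],[0,0,0,0]],
  ],
)

```text
time: 6.65
eef_pos: [558.6, -55.8, 218.1]
eef_rot: [[-0.002, 0.867, 0.498], [0.006, 0.498, -0.867], [-1.0, 0.001, -0.006]]
wrist_force: [0.3, -1.9, -0.2]
grip_width: 69.3
```

```bash
python3 jm.py w5.png
```

```text
[558.6 -55.8 218.1] jaw 29.89 [ 0.3 -1.9 -0.2] [-0.43  0.24  0.1 ] 69.3
circ 293.5 133.5 23.9 [517.6  -7.1  52. ] rad 10.5 bearing from tcp 130.0 63.7
```

View pics/w5.png

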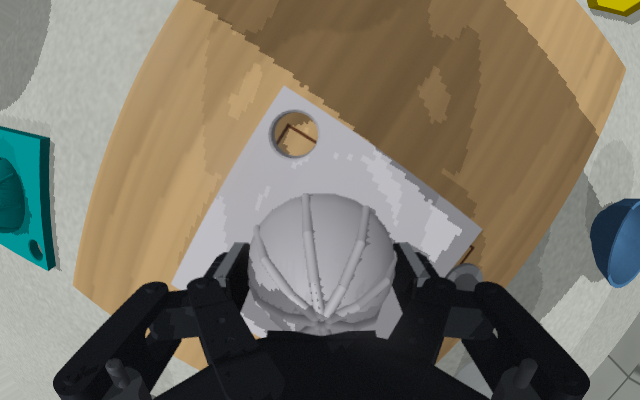

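The wrist view shows the foot corner at (284,87), with edges to (481,228) and (173,285). The hole is at (294,133), and the outline's corner shows through it at (288,125).

```bash
cat > edge.py <<'E'
from h import *
import pickle,sys
# foot pose from the top-face corner and points along its two visible edges (wrist view, z=52)
def pose(c,A,B,C):
    a,b,d=[onz(c,*p,52,True)[:2] for p in(A,B,C)]
    t1=np.degrees(np.arctan2(*(b-a)[::-1]));t2=np.degrees(np.arctan2(*(d-a)[::-1]))
    return a,b,d,t1,t2
if __name__=='__main__':
    c=pickle.load(open('w.pkl','rb'));n=list(map(float,sys.argv[1:7]))
    a,b,d,t1,t2=pose(c,n[:2],n[2:4],n[4:6]);print(a.round(1),b.round(1),d.round(1),np.linalg.norm(b-a),np.linalg.norm(d-a),t1,t2)
E
python3 edge.py 284 87 481 228 173 285
python3 - <<'E'
import sys;sys.path.insert(0,'.')
from h import *
import pickle
c=pickle.load(open('w.pkl','rb'))
print('outline corner',onz(c,288,125,40,True))
E
```

```text
[503.9   8.8] [622.4   1. ] [ 496.3 -110.6] 118.79997191671845 119.66034161183896 -3.7831580521037167 -93.61385713496281
outline corner [512.74396879  -5.8661839   40.        ]
```

Emit:
move_arm(
  commands=[
    [[0,-0.008,0,0.6],[0,-0.007,0,0.5],[0.005,0,0,0],[0.006,0,0,0],[0,0,0,0]],
  ],
)

```text
time: 7.17
eef_pos: [569.9, -71.3, 218.1]
eef_rot: [[-0.004, 0.856, 0.517], [0.008, 0.517, -0.856], [-1.0, 0.001, -0.009]]
wrist_force: [3.0, 0.2, 0.5]
grip_width: 68.9
```

```bash
python3 jm.py w6.png
python3 - <<'E'
from h import *
c=cv2.imread('pics/w6.png')
a=cv2.resize(c[80:300,160:500],None,fx=2.3,fy=2.3,interpolation=cv2.INTER_CUBIC);cv2.imwrite('pics/w6c.png',a)
E
```

```text
[569.9 -71.3 218.1] jaw 31.14 [3.  0.2 0.5] [ 0.09 -0.52  0.03] 68.9
circ 293.5 134.5 25.0 [527.6 -23.6  52. ] rad 11.0 bearing from tcp 131.5 63.7
```

View pics/w6c.png

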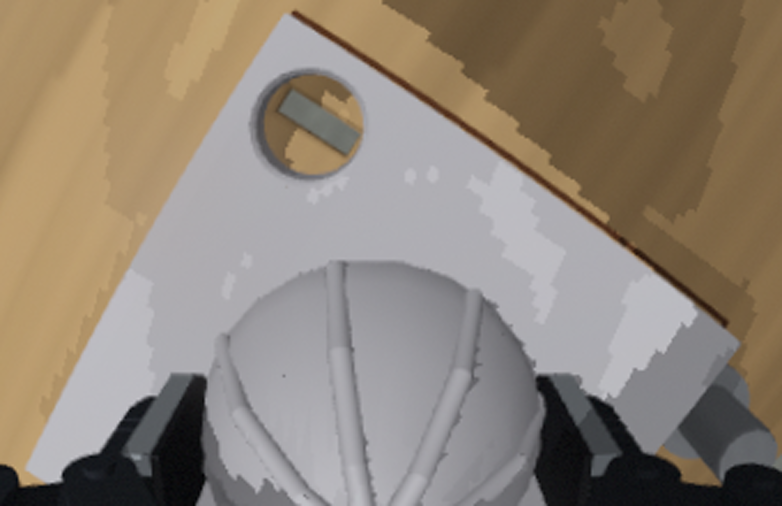

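The slot is visible through the hole, centred at crop (319,122) against the hole's centre at (309,124). The outline is just visible along the +y edge of the foot.

Run:
```python
from h import *
import pickle
c=pickle.load(open('w.pkl','rb'))
f=lambda x,y,z:onz(c,160+(x+.5)/2.3-.5,80+(y+.5)/2.3-.5,z,True)[:2].round(1)
sl=[f(*p,40) for p in((292,87),(362,130),(348,156),(277,111))];print('slot',sl,np.mean(sl,0))
im=c['color'];g=cv2.cvtColor(im,cv2.COLOR_BGR2GRAY)
print('hole top',f(309,124,52))
a,b,d=f(292,11,52),f(740,343,52),f(28,470,52)
print('foot',a,b,d,(b+d)/2,np.degrees(np.arctan2(*(b-a)[::-1])),np.degrees(np.arctan2(*(a-d)[::-1]))-90,np.linalg.norm(b-a),np.linalg.norm(a-d))
o1,o2=f(293,10,40),f(728,324,40);print('outline edge',o1,o2,np.degrees(np.arctan2(*(o2-o1)[::-1])))
```

```text
slot [array([520.1, -19.3]), array([537.2, -19.6]), array([537.5, -25.8]), array([519.9, -25.2])] [528.675 -22.475]
hole top [527.7 -23.1]
foot [513.7  -6.1] [632.5 -13.1] [ 507.6 -127. ] [570.05 -70.05] -3.3721150381783542 -2.88840471175115 119.00605026636246 121.05378969697728
outline edge [512.   -5.3] [634.8 -11.2] -2.7506950050717216
```

Emit:
move_arm(
  commands=[
    [[0.001,0.001,0,0.4],[0,0,0,0],[0,0,0,0],[0,0,0,0],[0,0,0,0]],
  ],
)

```text
time: 7.68
eef_pos: [570.4, -70.1, 218.1]
eef_rot: [[-0.004, 0.852, 0.524], [0.007, 0.524, -0.852], [-1.0, 0.0, -0.008]]
wrist_force: [0.0, -1.3, -0.4]
grip_width: 68.7
```

```bash
python3 jm.py w7.png
```

```text
[570.4 -70.1 218.1] jaw 31.62 [ 0.  -1.3 -0.4] [-0.18  0.01 -0.05] 68.7
circ 293.5 134.5 25.1 [528.  -22.9  52. ] rad 11.0 bearing from tcp 131.9 63.4
```

Emit:
move_arm(
  commands=[
    [[0,0,0,0],[0,0,0,0],[0,0,0,0],[0,0,0,0],[0,0,0,0]],
  ],
  hand=0.0854,
)

```text
time: 8.2
eef_pos: [570.4, -69.8, 218.2]
eef_rot: [[-0.004, 0.852, 0.524], [0.007, 0.524, -0.852], [-1.0, 0.001, -0.008]]
wrist_force: [0.1, -0.5, -0.3]
grip_width: 85.4
```

Emit:
move_arm(
  commands=[
    [[0,0,0.01,0],[0,0,0.025,0],[0,0,0.025,0],[0,0,0.025,0],[0,0,0.025,0]],
  ],
)

```text
time: 8.62
eef_pos: [568.5, -69.3, 329.5]
eef_rot: [[-0.014, 0.852, 0.524], [0.01, 0.524, -0.852], [-1.0, -0.006, -0.015]]
wrist_force: [0.4, -0.3, 0.4]
grip_width: 85.6
```

Emit:
move_arm(
  commands=[
    [[-0.02,0,0.01,0],[-0.02,0,0,0],[0,0,0,0],[0,0,0,0],[0,0,0,0]],
  ],
)

```text
time: 9.03
eef_pos: [528.2, -69.3, 350.1]
eef_rot: [[0.0, 0.852, 0.524], [0.007, 0.524, -0.852], [-1.0, 0.004, -0.006]]
wrist_force: [-0.2, -0.0, -0.2]
grip_width: 85.5
```

```bash
python3 jm.py w8.png
python3 - <<'E'
from h import *
c=cv2.imread('pics/w8.png')
a=cv2.resize(c[60:320,150:550],None,fx=2,fy=2,interpolation=cv2.INTER_CUBIC);cv2.imwrite('pics/w8c.png',a)
E
```

```text
[528.2 -69.3 350.1] jaw 31.62 [-0.2 -0.  -0.2] [ 0.02 -0.01 -0.03] 85.5
circ 104.5 163.5 30.2 [ 319.1 -156.5   52. ] rad 41.1 bearing from tcp -157.4 226.5
```

View pics/w8c.png

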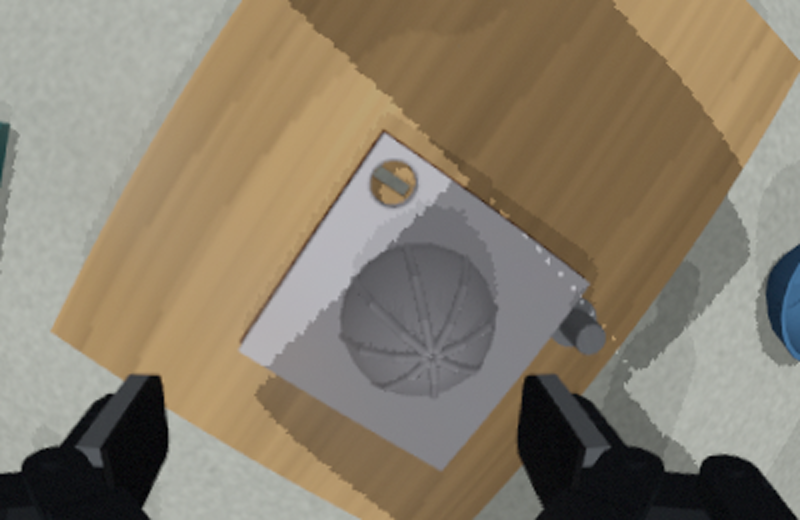

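The juicer sits in the outline, with the slot visible through its hole at crop (394,180) and a uniform outline margin. On to the stand.

Emit:
move_arm(
  commands=[
    [[-0.001,0.036,-0.003,0],[-0.001,0.036,-0.003,0],[-0.001,0.036,-0.003,0],[-0.001,0.036,-0.003,0],[-0.001,0.036,-0.003,0]],
  ],
)

```text
time: 9.55
eef_pos: [525.5, 111.7, 333.0]
eef_rot: [[-0.0, 0.856, 0.516], [0.006, 0.516, -0.856], [-1.0, 0.003, -0.005]]
wrist_force: [0.4, 0.5, 0.3]
grip_width: 85.1
```

Emit:
move_arm(
  commands=[
    [[-0.001,0.036,-0.003,0],[-0.001,0.036,-0.003,0],[-0.001,0.036,-0.003,0],[-0.001,0.036,-0.003,0],[-0.001,0.036,-0.003,0]],
  ],
)

```text
time: 9.97
eef_pos: [520.5, 302.1, 314.8]
eef_rot: [[-0.003, 0.856, 0.516], [0.005, 0.516, -0.856], [-1.0, -0.0, -0.005]]
wrist_force: [0.7, -0.7, 0.2]
grip_width: 85.5
```

Emit:
move_arm(
  commands=[
    [[0,0.02,-0.01,0],[0,0,-0.01,0],[0,0,0,0],[0,0,0,0],[0,0,0,0]],
  ],
)

```text
time: 10.38
eef_pos: [519.8, 329.6, 290.4]
eef_rot: [[-0.006, 0.853, 0.522], [0.004, 0.522, -0.853], [-1.0, -0.004, -0.006]]
wrist_force: [-0.3, -0.5, -0.5]
grip_width: 85.4
```

```bash
python3 wj.py w9.png
python3 - <<'E'
from h import *
c=cv2.imread('pics/w9.png')
a=cv2.resize(c[80:340,180:480],None,fx=2.3,fy=2.3,interpolation=cv2.INTER_CUBIC);cv2.imwrite('pics/w9c.png',a)
E
```

```text
[519.8 329.6 290.4] [-0.3 -0.5 -0.5] 85.40660489502653
[483.84524162 389.52258327 260.48155492] [[0.853, 0.504, 0.135], [0.522, -0.822, -0.228], [-0.004, 0.265, -0.964]] [[309.7, 0.0, 321.0], [0.0, 309.7, 200.1], [0.0, 0.0, 1.0]]
```

View pics/w9c.png

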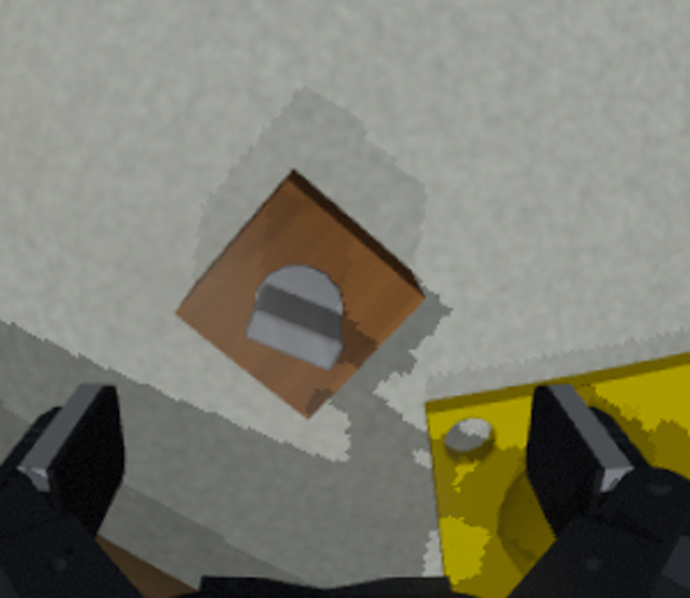

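The crop shows the stand at (300,295). The blade's top face has corners near (258,311), (341,343), (331,370) and (247,335), and a yellow look-alike is close by on the right.

Run:
```python
from h import *
import pickle
c=pickle.load(open('w.pkl','rb'))
f=lambda x,y,z:onz(c,180+(x+.5)/2.3-.5,80+(y+.5)/2.3-.5,z,True)[:2].round(1)
t=[f(*p,68) for p in((258,311),(341,343),(331,370),(247,335))];print('blade',t,np.mean(t,0),[np.linalg.norm(t[i]-t[i-1]).round(1) for i in range(4)],np.degrees(np.arctan2(*(t[1]-t[0])[::-1])),np.degrees(np.arctan2(*(t[2]-t[3])[::-1])))
s=[f(*p,34) for p in((294,172),(424,296),(308,416),(177,312))];print('stand',s,np.mean(s,0),[np.linalg.norm(s[i]-s[i-1]).round(1) for i in range(4)])
print('yellow corners',f(426,403,12),f(690,355,12))
p=pickle.load(open('top0.pkl','rb'))
for u,v in((182,155),(218,127),(243,156),(208,184),(193,284),(229,251),(260,282),(226,318)):print('top yellow',onz(p,u,v,12)[:2].round(0))
```

```text
blade [array([499.8, 325.3]), array([525.1, 329.4]), array([527.1, 320.7]), array([500.7, 317.3])] [513.175 323.175] [np.float64(8.1), np.float64(25.6), np.float64(8.9), np.float64(26.6)] 9.205062579194214 7.338606336236179
stand [array([489. , 360.3]), array([547.3, 347.5]), array([537.1, 289.2]), array([479.2, 299. ])] [513.15 324.  ] [np.float64(62.1), np.float64(59.7), np.float64(59.2), np.float64(58.7)]
yellow corners [578.5 307.9] [664.2 380.8]
top yellow [664. 378.]
top yellow [745. 283.]
top yellow [661. 211.]
top yellow [582. 303.]
top yellow [319. 327.]
top yellow [402. 239.]
top yellow [323. 156.]
top yellow [235. 240.]
```

Emit:
move_arm(
  commands=[
    [[-0.003,-0.003,0,7],[-0.003,-0.003,0,7],[0,0,0,7],[0,0,0,7],[0,0,0,7]],
  ],
)

```text
time: 10.85
eef_pos: [515.8, 318.0, 293.7]
eef_rot: [[-0.005, 0.39, 0.921], [0.001, 0.921, -0.39], [-1.0, -0.001, -0.005]]
wrist_force: [-0.5, 0.8, -0.1]
grip_width: 85.6
```

Emit:
move_arm(
  commands=[
    [[0,0,0,7],[0,0,0,7],[0,0,0,7],[0,0,0,6],[0,0,0,0]],
  ],
  hand=0.05,
)

```text
time: 11.27
eef_pos: [518.0, 312.6, 297.3]
eef_rot: [[-0.001, -0.087, 0.996], [0.0, 0.996, 0.087], [-1.0, 0.001, -0.001]]
wrist_force: [0.1, 0.2, -0.2]
grip_width: 49.9
```

```bash
python3 jm.py w10.png
```

```text
[518.  312.6 297.3] jaw 95.01 [ 0.1  0.2 -0.2] [-0.01 -0.02 -0.01] 49.9
```

Emit:
move_arm(
  commands=[
    [[-0.005,0.011,0,3.3],[0,0,-0.015,0],[0,0,-0.02,0],[0,0,0,0],[0,0,0,0]],
  ],
)

```text
time: 11.78
eef_pos: [513.8, 322.5, 263.7]
eef_rot: [[0.002, -0.118, 0.993], [0.002, 0.993, 0.118], [-1.0, 0.002, 0.002]]
wrist_force: [0.5, -0.0, -0.1]
grip_width: 50.0
```

Emit:
move_arm(
  commands=[
    [[-0.0005,0.001,0,1.5],[0,0,-0.02,0],[0,0,-0.017,0],[0,0,-0.004,0],[0,0,0,0]],
  ],
)

```text
time: 12.2
eef_pos: [514.8, 323.7, 227.0]
eef_rot: [[0.008, -0.143, 0.99], [0.005, 0.99, 0.143], [-1.0, 0.004, 0.008]]
wrist_force: [-0.3, -0.5, -0.1]
grip_width: 50.0
```

```bash
python3 jm.py w11.png
```

```text
[514.8 323.7 227. ] jaw 98.22 [-0.3 -0.5 -0.1] [ 0.02 -0.03 -0.  ] 50.0
circ 317.5 235.5 25.2 [507.4 322.8  52. ] rad 12.7 bearing from tcp -173.0 7.4
```

View pics/w11.png

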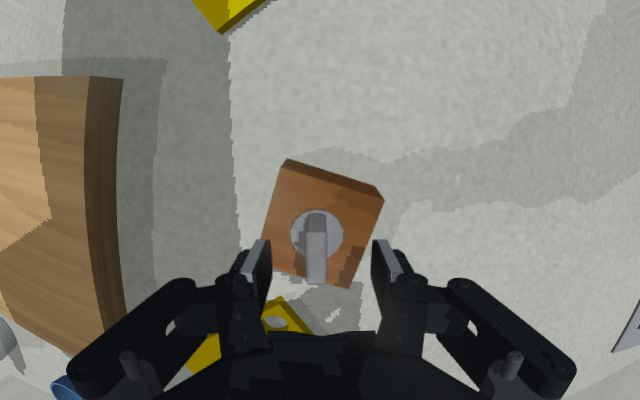

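The blade is aligned between the pads at (316,262). Lower a bit and grip.

Emit:
move_arm(
  commands=[
    [[-0.001,0,-0.006,0],[0,0,0,0],[0,0,0,0],[0,0,0,0],[0,0,0,0]],
  ],
)

```text
time: 12.72
eef_pos: [514.6, 324.2, 224.6]
eef_rot: [[0.013, -0.143, 0.99], [0.008, 0.99, 0.143], [-1.0, 0.006, 0.014]]
wrist_force: [0.1, -0.3, 1.2]
grip_width: 50.1
```

Emit:
move_arm(
  commands=[
    [[0,0,0,0],[0,0,0,0],[0,0,0,0],[0,0,0,0],[0,0,0,0]],
  ],
  hand=0.002,
  squeeze=40,
)

```text
time: 13.13
eef_pos: [514.8, 324.3, 225.3]
eef_rot: [[0.013, -0.143, 0.99], [0.008, 0.99, 0.143], [-1.0, 0.006, 0.014]]
wrist_force: [0.8, 0.1, -0.2]
grip_width: 8.6
```

Emit:
move_arm(
  commands=[
    [[0,0,0,0],[0,0,0,0],[0,0,0,0],[0,0,0,0],[0,0,0,0]],
  ],
)

```text
time: 13.55
eef_pos: [514.8, 324.2, 225.3]
eef_rot: [[0.013, -0.143, 0.99], [0.008, 0.99, 0.143], [-1.0, 0.006, 0.014]]
wrist_force: [0.9, 0.3, 0.5]
grip_width: 9.1
```

```bash
python3 jm.py w12.png
python3 - <<'E'
from h import *
import pickle
c=pickle.load(open('w.pkl','rb'));cv2.imwrite('pics/w12c.png',cv2.resize(c['color'][190:340,240:400],None,fx=3,fy=3))
# collar circle at top z=38
g=cv2.medianBlur(cv2.cvtColor(c['color'],cv2.COLOR_BGR2GRAY),3)
h=cv2.HoughCircles(g[190:300,260:380],cv2.HOUGH_GRADIENT,1,30,param1=60,param2=12,minRadius=20,maxRadius=32);print(h)
print(proj(c,[513.2,323.5,38],True))
E
```

```text
[514.8 324.2 225.3] jaw 98.22 [0.9 0.3 0.5] [-0.03  0.03  0.05] 9.1
circ 320.5 238.5 28.0 [508.7 325.4  52. ] rad 14.0 bearing from tcp 169.2 6.2
[[[60.5 44.5 25.7]]]
(np.float64(315.79471283624434), np.float64(235.22190184005814))
```

Emit:
move_arm(
  commands=[
    [[0,0,0.015,0],[0,0,0.02,0],[0,0,0.025,0],[0,0,0.025,0],[0,0,0.02,0]],
  ],
)

```text
time: 14.07
eef_pos: [513.0, 323.3, 328.3]
eef_rot: [[0.003, -0.143, 0.99], [0.003, 0.99, 0.143], [-1.0, 0.002, 0.003]]
wrist_force: [-0.0, 0.0, -1.1]
grip_width: 8.9
```

```bash
python3 - <<'E'
from h import *
import pickle
c=pickle.load(open('w.pkl','rb'));print('collar at grasp',onz(c,320.5,234.5,38,True),onz(c,320.5+25.7,234.5,38,True))
E
python3 jm.py w13.png
```

```text
collar at grasp [512.41202302 325.98083971  38.        ] [510.47619343 339.89680383  38.        ]
[513.  323.3 328.3] jaw 98.21 [-0.   0.  -1.1] [0.03 0.02 0.  ] 8.9
```

View pics/w13.png

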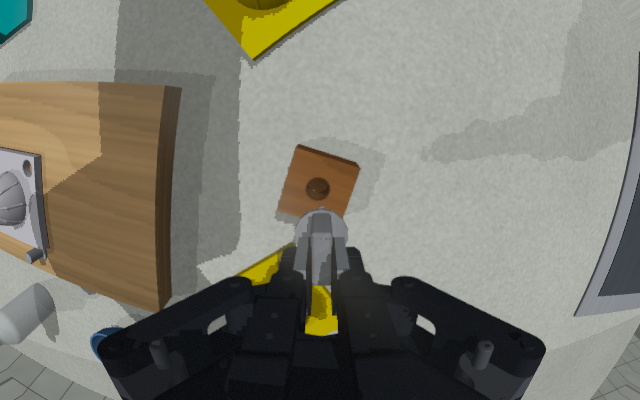

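Gripped and lifted (the collar is at (321,233), the stand's hole is empty). Moving over the slot.

Emit:
move_arm(
  commands=[
    [[0.002,-0.035,0,-1.1],[0.002,-0.035,0,-1.1],[0.002,-0.035,0,-1.1],[0.002,-0.035,0,-1.1],[0.002,-0.035,0,-1.1]],
  ],
)

```text
time: 14.58
eef_pos: [521.4, 147.8, 327.6]
eef_rot: [[0.008, -0.053, 0.999], [0.006, 0.999, 0.052], [-1.0, 0.005, 0.008]]
wrist_force: [0.2, -0.1, -0.5]
grip_width: 9.2
```

Emit:
move_arm(
  commands=[
    [[0.002,-0.035,0,-1.1],[0.002,-0.035,0,-1.1],[0.002,-0.035,0,-1.1],[0.002,-0.03,0,-1.1],[0.002,-0.015,0,-1.1]],
  ],
)

```text
time: 15.0
eef_pos: [529.2, -12.2, 323.5]
eef_rot: [[0.003, 0.05, 0.999], [0.005, 0.999, -0.05], [-1.0, 0.005, 0.003]]
wrist_force: [-0.4, -0.1, -0.6]
grip_width: 8.9
```

Emit:
move_arm(
  commands=[
    [[0,0,0,0],[0,0,0,0],[0,0,0,0],[0,0,0,0],[0,0,0,0]],
  ],
)

```text
time: 15.42
eef_pos: [528.6, -13.2, 320.9]
eef_rot: [[-0.001, 0.053, 0.999], [0.005, 0.999, -0.053], [-1.0, 0.005, -0.001]]
wrist_force: [-0.6, 0.4, -0.5]
grip_width: 8.9
```

Emit:
move_arm(
  commands=[
    [[0.004,-0.009,0,0.4],[0,0,-0.015,0],[0,0,-0.015,0],[0,0,0,0],[0,0,0,0]],
  ],
)

```text
time: 15.83
eef_pos: [534.0, -21.0, 290.8]
eef_rot: [[0.001, 0.038, 0.999], [0.005, 0.999, -0.038], [-1.0, 0.005, 0.001]]
wrist_force: [-0.3, 0.1, -0.7]
grip_width: 8.8
```

```bash
python3 jm.py w14.png
python3 - <<'E'
from h import *
import pickle
c=pickle.load(open('w.pkl','rb'));s=readout.get_state();z0=s['eef_pos'][2]-191.3
for n,p in(('slot',(528.7,-22.5,40)),('holetop',(528,-22.9,52)),('collar top by tool est',(s['eef_pos'][0]-4.6,s['eef_pos'][1],z0+4)),('crossbar',(s['eef_pos'][0]-4.6,s['eef_pos'][1],z0-24.75))):print(n,np.round(proj(c,p,True),1))
g=cv2.cvtColor(c['color'],cv2.COLOR_BGR2GRAY)
np.set_printoptions(linewidth=250)
h=cv2.HoughCircles(cv2.medianBlur(g,3)[150:290,260:380],cv2.HOUGH_GRADIENT,1,30,param1=60,param2=12,minRadius=17,maxRadius=32);print(h)
E
```

```text
[534.  -21.  290.8] jaw 87.85 [-0.3  0.1 -0.7] [ 0.04 -0.05 -0.03] 8.8
circ 314.5 205.5 15.2 [528. -23.  52.] rad 10.7 bearing from tcp -160.9 6.3
circ 24.5 161.5 21.0 [ 473.3 -309.9   52. ] rad 37.8 bearing from tcp -101.9 295.2
slot [315.5 201.7]
holetop [314.7 205.4]
collar top by tool est [316.8 235.1]
crossbar [317.2 217.9]
[[[60.5 85.5 28. ]
  [64.5 53.5 24.6]
  [99.5 68.5 24.6]]]
```

Run:
```python
from h import *
import pickle
c=pickle.load(open('w.pkl','rb'))
print(onz(c,320.5,235.5,103.5,True),onz(c,320.5+28,235.5,103.5,True))
# shank/crossbar: bright-grey pixels in the strip above collar; print rows of gray
g=cv2.cvtColor(c['color'],cv2.COLOR_BGR2GRAY);np.set_printoptions(linewidth=250)
print(g[192:240:2,290:350:2])
```

```text
[529.81832701 -18.97323846 103.5       ] [530.4731449   -3.63874076 103.5       ]
[[190 189 190 190 190 190 190 190 167 148 115 119 118 119 122 138 168 191 190 191 191 191 191 192 145 156 156 156 155 156]
 [190 190 189 189 189 190 190 162 123 107  95 115 116 117 118 117 125 152 186 192 191 191 191 192 145 155 155 156 156 155]
 [189 189 189 189 189 188 164 117 104 103  96 116 117 115 114 116 117 118 147 189 191 191 191 191 144 153 152 152 152 154]
 [190 189 189 189 189 175 121 129 143 142 121 120 119 114 112 113 114 115 118 163 190 191 191 191 142 151 151 151 151 149]
 [188 188 189 189 189 150 107 103 148 149 130 119 119 117 116 148 156 117 115 138 185 191 191 191 135 149 148 149 149 149]
 [189 189 188 189 184 129 146 149 149 149 129 121 121 120 118 150 161 161 137 119 172 191 191 191 125 148 148 148 148 148]
 [188 189 188 188 176 131 120 149 150 150 132 120 121 119 118 152 160 161 138 116 162 191 191 191 126 149 148 148 149 148]
 [188 189 188 189 176 124 140 148 148 148 131 120 119 117 110 127 147 160 136 108 164 191 191 192 134 147 147 148 147 148]
 [188 188 188 188 181 139 122 148 
[... 1234 characters left out ...]
154 104  84  95  98  95  93  93  92  92  91  88 128 142 140 139 139 138 136 129 133]
 [173 172 155 153 151 152 153 153 153 152 103  82  82  82  79  77  75  75  73  74  71 123 142 140 140 139 138 137 137 139]
 [172 172 169 152 151 151 152 153 153 152 100  82  88  85  85  82  80  79  80  79  72 120 142 140 139 139 138 136 138 148]
 [130 166 168 152 151 151 152 153 151 153  99  94  96  94  92  92  91  91  92  91  87 116 142 140 139 139 138 136 138 150]
 [126 136 168 151 148 147 148 148 149 120  96  94  97  95  94  93  93  95  95  93  88 105 140 137 136 136 133 135 137 148]
 [140 136 149 124 107  89  89  87  87  80  76  92  96  95  95  95  95  95  96  92  87  68  67  78  78  77  77 113 137 147]]
```

Emit:
move_arm(
  commands=[
    [[-0.001,-0.004,0,-0.4],[0,0,0,0],[0,0,-0.01,0],[0,0,-0.006,0],[0,0,0,0]],
  ],
)

```text
time: 16.35
eef_pos: [533.3, -25.5, 276.3]
eef_rot: [[0.006, 0.045, 0.999], [0.004, 0.999, -0.045], [-1.0, 0.004, 0.006]]
wrist_force: [0.2, 0.6, -1.3]
grip_width: 8.8
```

```bash
python3 jm.py w15.png
python3 - <<'E'
from h import *
import pickle
c=pickle.load(open('w.pkl','rb'));s=readout.get_state();z0=s['eef_pos'][2]-191.3
g=cv2.cvtColor(c['color'],cv2.COLOR_BGR2GRAY)
h=cv2.HoughCircles(cv2.medianBlur(g,3)[150:290,260:380],cv2.HOUGH_GRADIENT,1,30,param1=60,param2=12,minRadius=17,maxRadius=32);print(h)
for u,v,r in h[0]:
  if v>78: print('collar',onz(c,260+u,150+v,z0+4,True),z0)
print('slot px',proj(c,(528.7,-22.5,40),True))
cv2.imwrite('pics/w15c.png',cv2.resize(c['color'][165:275,260:380],None,fx=5.4,fy=5.4,interpolation=cv2.INTER_CUBIC))
E
```

```text
[533.3 -25.5 276.3] jaw 87.41 [ 0.2  0.6 -1.3] [ 0.01  0.01 -0.03] 8.8
circ 321.5 211.5 17.4 [528.6 -22.8  52. ] rad 11.5 bearing from tcp 150.3 5.4
[[[63.5 86.5 30.2]
  [30.5 59.5 28. ]]]
collar [530.66231428 -22.01476245  89.6879786 ] 85.68797860217421
slot px (np.float64(321.9092753388997), np.float64(206.23210196177683))
```

View pics/w15c.png

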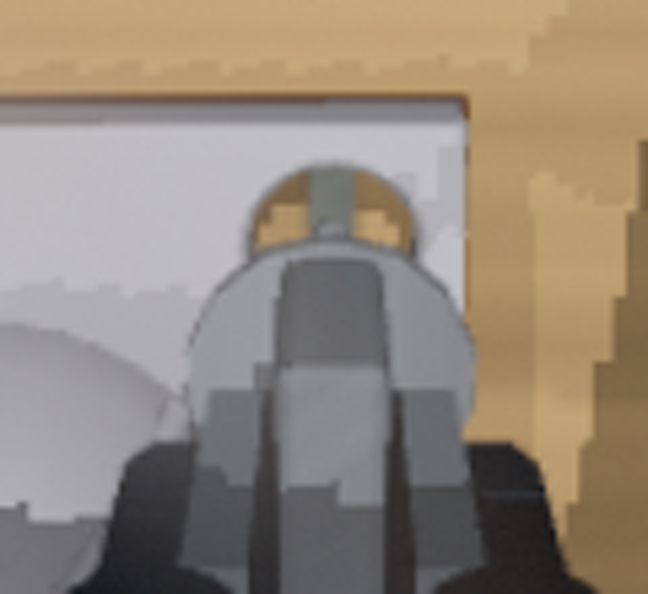

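The collar and the crossbar tip, at crop (333,228), are laterally centred on the slot at x≈333. Next I check the position along the slot numerically.

Run:
```python
from h import *
import pickle
c=pickle.load(open('w.pkl','rb'));z0=85.7
f=lambda x,y,z:onz(c,260+(x+.5)/5.4-.5,165+(y+.5)/5.4-.5,z,True)[:2].round(1)
print('crossbar end',f(333,220,z0-24.75))
print('collar near edge top',f(333,245,z0+4),'bottom',f(333,238,z0),'left/right',f(190,370,z0+4),f(474,370,z0+4))
print('blade top: near edge',f(330,365,z0+34),'blade foot near edge',f(330,260,z0+4), 'sides',f(280,365,z0+34),f(385,365,z0+34))
print('hole near edge top',f(333,163,52),'slot sides at z40',f(311,200,40),f(355,200,40))
g=cv2.cvtColor(c['color'],cv2.COLOR_BGR2GRAY);print(g[194:212,314:330])
```

```text
crossbar end [521.6 -22.7]
collar near edge top [515.4 -22.6] bottom [515.9 -22.6] left/right [528.  -37.5] [529.3  -8.9]
blade top: near edge [515.9 -22.9] blade foot near edge [516.9 -22.9] sides [515.8 -27. ] [516.2 -18.5]
hole near edge top [517.2 -22.5] slot sides at z40 [525.2 -25.6] [525.5 -20. ]
[[191 191 188 183 178 179 179 176 175 178 179 183 189 191 191 191]
 [184 179 171 161 154 154 152 147 145 154 154 163 172 179 182 188]
 [167 144 127 120 124 124 121 118 118 121 125 130 133 141 157 175]
 [127 108 100 106 115 115 114 115 116 117 117 116 117 120 128 138]
 [110 102 100 107 115 116 116 115 117 116 115 115 115 118 121 124]
 [105 100 100 107 116 117 117 115 115 113 114 113 114 115 119 119]
 [104  99 101 109 119 118 117 116 114 112 112 113 114 116 116 117]
 [103 100 101 110 120 118 117 115 114 113 113 113 112 115 116 118]
 [108 109 110 110 120 119 117 116 114 113 112 113 112 113 115 114]
 [147 140 130 121 120 118 118 116 116 114 114 114 112 113 114 114]
 [150 143 133 123 120 120 119 117 116 116 115 126 134 144 151 151]
 [148 142 134 122 120 107 112 116 117 117 116 129 141 152 161 161]
 [148 143 133 121 114 109 120 125 125 121 116 130 140 151 160 160]
 [148 143 133 119 105 129 135 136 131 125 115 130 140 152 160 160]
 [149 144 134 120 108 120 124 118 112 113 106 130 140 152 161 161]
 [131 125 116 108 107 112 115 115 112 110 105 109 115 121 133 149]
 [118 122 127 132 134 139 138 137 136 134 133 124 119 116 114 124]
 [138 139 141 144 143 147 145 144 145 142 143 137 135 132 129 125]]
```

Emit:
move_arm(
  commands=[
    [[-0.001,0,0,0],[0,0,-0.005,0],[0,0,-0.005,0],[0,0,-0.004,0],[0,0,0,0]],
  ],
)

```text
time: 16.87
eef_pos: [532.5, -25.4, 261.9]
eef_rot: [[0.007, 0.045, 0.999], [0.004, 0.999, -0.045], [-1.0, 0.004, 0.007]]
wrist_force: [-0.1, 0.0, 0.0]
grip_width: 9.2
```

```bash
python3 jm.py w16.png
python3 - <<'E'
from h import *
import pickle
c=pickle.load(open('w.pkl','rb'));s=readout.get_state();g=cv2.cvtColor(c['color'],cv2.COLOR_BGR2GRAY);np.set_printoptions(linewidth=250)
print(g[194:222,306:340])
z0=s['eef_pos'][2]-191.3;print(z0,'slot near end px',proj(c,(519.7,-22.1,40),True),'crossbar end if centred',proj(c,(520.7,-22.5,z0-24.75),True))
E
```

```text
[532.5 -25.4 261.9] jaw 87.44 [-0.1  0.   0. ] [ 0.02  0.07 -0.02] 9.2
circ 320.5 219.5 17.4 [528.5 -23.4  52. ] rad 10.7 bearing from tcp 154.4 4.4
[[160 161 161 160 160 160 161 161 160 160 160 160 160 160 161 160 160 160 160 160 160 160 159 160 160 160 159 159 159 159 159 159 159 159]
 [182 182 182 183 183 182 183 183 182 182 183 183 182 182 182 182 182 183 183 183 183 183 182 177 176 177 177 177 177 177 177 177 177 177]
 [190 191 191 190 191 190 191 191 191 191 191 190 190 190 191 191 191 190 191 191 191 191 188 177 177 177 176 177 177 177 177 177 178 176]
 [190 190 190 191 191 191 190 191 190 191 190 191 190 190 190 190 191 191 191 191 191 190 187 176 177 176 177 176 176 176 176 177 176 176]
 [190 190 191 190 190 191 190 190 190 191 191 190 191 191 191 191 191 191 191 191 191 191 188 177 176 176 176 176 177 177 176 176 177 177]
 [190 190 190 191 190 191 191 191 191 191 191 191 191 190 191 190 191 191 191 184 181 182 181 176 177 177 176 176 177 177 177 176 176 177]
 [190 190 190 190 190 190 190 190 191 191 191 190 190 190 190 190 190 190 191 180 177 177 177 176 176 176 176 176 176
[... 2428 characters left out ...]
04 104 104 103 102 103 102 102 102 102 101 102 100  96  94 131 143 144 144 142 142 141 141 139]
 [155 153 155 155 154 140  94  99 102 104 105 103 104 103 103 103 103 103 102 102 101 103  99  96  87 130 143 144 143 142 141 140 140 141]
 [155 154 155 135 120 111  95 100 103 105 105 105 105 104 103 103 102 102 101 102 102 102 100  98  89 131 144 144 143 143 142 141 141 140]
 [154 154 154 130 111 104  96  99 104 107 106 106 106 104 103 103 103 102 102 102 103 103 101  97  93 132 144 144 143 142 142 140 140 139]]
71.22726271089192 slot near end px (np.float64(321.95106533348866), np.float64(200.29309386387825)) crossbar end if centred (np.float64(321.4436023771336), np.float64(204.7453557094103))
```

Emit:
move_arm(
  commands=[
    [[0,0,-0.004,0],[0,0,-0.004,0],[0,0,-0.003,0],[0,0,0,0],[0,0,0,0]],
  ],
)

```text
time: 17.38
eef_pos: [532.7, -25.4, 250.5]
eef_rot: [[0.008, 0.045, 0.999], [0.004, 0.999, -0.045], [-1.0, 0.004, 0.007]]
wrist_force: [0.1, -0.0, -0.1]
grip_width: 8.8
```

Emit:
move_arm(
  commands=[
    [[0,0,-0.003,0],[0,0,-0.003,0],[0,0,-0.001,0],[0,0,0,0],[0,0,0,0]],
  ],
)

```text
time: 17.8
eef_pos: [532.9, -25.4, 243.3]
eef_rot: [[0.009, 0.045, 0.999], [0.004, 0.999, -0.045], [-1.0, 0.004, 0.008]]
wrist_force: [0.1, -0.7, 0.8]
grip_width: 9.0
```

Emit:
move_arm(
  commands=[
    [[0,0,-0.0015,0],[0,0,0,0],[0,0,0,0],[0,0,0,0],[0,0,0,0]],
  ],
)

```text
time: 18.22
eef_pos: [533.2, -25.4, 243.9]
eef_rot: [[0.01, 0.045, 0.999], [0.004, 0.999, -0.045], [-1.0, 0.004, 0.01]]
wrist_force: [-0.1, 0.3, -1.0]
grip_width: 8.9
```

Emit:
move_arm(
  commands=[
    [[0,0,-0.002,0],[0,0,-0.002,0],[0,0,-0.001,0],[0,0,-0.001,0],[0,0,-0.001,0]],
  ],
)

```text
time: 18.63
eef_pos: [533.5, -25.4, 243.2]
eef_rot: [[0.011, 0.044, 0.999], [0.003, 0.999, -0.044], [-1.0, 0.004, 0.011]]
wrist_force: [-7.0, 0.1, 17.7]
grip_width: 9.0
```

The collar bears on the foot (17.7 N, at the expected height). I relax slightly, then turn -90°, moving the TCP along so the screw axis stays put.

Emit:
move_arm(
  commands=[
    [[-0.001,-0.0004,0.0002,-4],[-0.0003,-0.0003,0,-4],[-0.0003,-0.0003,0,-4],[-0.0003,-0.0003,0,-4],[-0.0003,-0.0003,0,-4]],
  ],
)

```text
time: 19.05
eef_pos: [531.5, -26.7, 243.4]
eef_rot: [[0.013, 0.395, 0.919], [-0.0, 0.919, -0.395], [-1.0, 0.005, 0.012]]
wrist_force: [0.5, 1.9, 0.3]
grip_width: 9.0
```

Emit:
move_arm(
  commands=[
    [[-0.0004,-0.0002,0,-5],[-0.0004,-0.0002,0,-5],[-0.0004,-0.0002,0,-5],[-0.0004,-0.0002,0,-5],[-0.0004,-0.0002,0,-5]],
  ],
)

```text
time: 19.47
eef_pos: [530.6, -27.3, 243.3]
eef_rot: [[0.016, 0.761, 0.649], [-0.006, 0.649, -0.761], [-1.0, 0.008, 0.015]]
wrist_force: [1.1, 2.4, 1.0]
grip_width: 8.7
```

Emit:
move_arm(
  commands=[
    [[-0.0007,0,0,-5],[-0.0007,0,0,-5],[-0.0006,0,0,-5],[-0.0006,0,0,-5],[-0.0006,0,0,-5]],
  ],
)

```text
time: 19.88
eef_pos: [528.6, -27.0, 243.3]
eef_rot: [[0.017, 0.97, 0.244], [-0.013, 0.245, -0.97], [-1.0, 0.013, 0.017]]
wrist_force: [1.6, 1.1, 0.6]
grip_width: 9.0
```

```bash
python3 jm.py w17.png
```

```text
[528.6 -27.  243.3] jaw 14.16 [1.6 1.1 0.6] [ 0.34 -0.34  0.01] 9.0
```

Emit:
move_arm(
  commands=[
    [[-0.0005,0,0,-5],[-0.0005,0,0,-4],[-0.0005,0.0002,0,-4],[-0.0005,0.0002,0,-3],[0,0,0,0]],
  ],
)

```text
time: 20.4
eef_pos: [527.4, -26.2, 243.3]
eef_rot: [[0.015, 1.0, -0.024], [-0.017, -0.024, -1.0], [-1.0, 0.016, 0.016]]
wrist_force: [-0.9, 1.3, 2.3]
grip_width: 8.5
```

```bash
python3 jm.py w18.png
python3 - <<'E'
from h import *
import pickle
# blade visible in w pic: edges columns of blade
c=pickle.load(open('w.pkl','rb'));g=cv2.cvtColor(c['color'],cv2.COLOR_BGR2GRAY);np.set_printoptions(linewidth=250)
print(g[200:270:4,284:360:2])
E
```

```text
[527.4 -26.2 243.3] jaw -1.39 [-0.9  1.3  2.3] [0.2  0.09 0.02] 8.5
[[172 171 149 116 116 111 115 114 111 112 111 111 111 109 110 109 109 108 109 108 107 107 107 107 106 106 105 106 107 105 106 106 106 106 106 104 107 105]
 [172 170 173 175 174 174 174 160 160 160 160 160 160 160 160 160 159 159 142 143 143 142 143 142 140 149 149 141 127 128 127 127 127 128 126 127 127 127]
 [172 171 179 186 187 187 187 186 187 187 187 188 188 188 188 188 188 137 112  95 116 131 150 190 189 192 204 205 205 205 205 205 205 205 205 205 205 205]
 [171 171 178 187 186 186 186 186 187 187 187 172 125 140 146 150 142 140 139 139 138 139 139 134 119  87 120 130 151 195 205 205 205 205 205 205 205 205]
 [171 170 177 186 186 186 187 186 181 136 148 157 154 154 110  96  91  90  86  84  82  82  78  93 132 104 102  91 109 146 150 151 151 151 150 150 151 150]
 [171 170 177 186 186 186 186 164 158 155 155 155 154 150 107  97  93  90  89  85  82  83  80  73 104 107 118 118 117 103 127 151 151 151 151 151 151 151]
 [170 170 177 185 186 186 164 153 154 154 155 154 155 145 107  98  93  91  90  89  85  85  83  77 100 
[... 1058 characters left out ...]
07 105 103 103 102  95  56  57  89  91  90  89  89  82  42  40  41  35  35  33]
 [ 62  62  64  65  66  69  95  96  97  97  97  95  65  66 109 108 104 105 104 104 103 103 103  96  56  54  83  83  83  84  84  80  49  44  44  42  42  41]
 [ 55  58  59  60  61  73  95  92  89  90  90  80  63  64 105 115 105 104 103 104 102 103 102  97  54  52  73  84  84  84  82  83  63  45  45  41  41  40]
 [ 49  51  52  55  55  85  87  88  88  88  89  66  60  60 104 114 113 102 104 104 105 104 102  97  55  54  65  83  85  84  83  82  82  44  41  42  39  39]
 [ 45  47  48  48  59  85  85  86  88  87  88  55  57  59 103 113 117 117 119 104 104 104 104  97  55  52  53  84  84  82  82  82  82  50  43  41  41  40]]
```

Emit:
move_arm(
  commands=[
    [[0,0,0,-1.5],[0,0,0,0],[0,0,0,0],[0,0,0,0],[0,0,0,0]],
  ],
)

```text
time: 20.92
eef_pos: [527.4, -26.3, 243.3]
eef_rot: [[0.015, 0.999, -0.042], [-0.017, -0.042, -0.999], [-1.0, 0.015, 0.016]]
wrist_force: [0.2, 1.0, 1.9]
grip_width: 9.4
```

Emit:
move_arm(
  commands=[
    [[0,0,0,0],[0,0,0,0],[0,0,0,0],[0,0,0,0],[0,0,0,0]],
  ],
  hand=0.02,
  squeeze=20,
)

```text
time: 21.33
eef_pos: [527.0, -26.5, 242.7]
eef_rot: [[0.013, 0.999, -0.041], [-0.017, -0.041, -0.999], [-1.0, 0.014, 0.017]]
wrist_force: [0.1, 0.0, 0.4]
grip_width: 20.3
```

```bash
python3 jm.py w19.png
```

```text
[527.  -26.5 242.7] jaw -2.34 [0.1 0.  0.4] [ 0.01  0.04 -0.01] 20.3
```

Emit:
move_arm(
  commands=[
    [[0,0,0.01,0],[0,0,0.015,0],[0,0,0.025,0],[0,0,0.03,0],[0,0,0.03,0]],
  ],
)

```text
time: 21.85
eef_pos: [525.0, -26.3, 353.3]
eef_rot: [[0.001, 0.999, -0.041], [-0.016, -0.041, -0.999], [-1.0, 0.002, 0.016]]
wrist_force: [0.0, -0.9, 0.4]
grip_width: 19.9
```

Emit:
move_arm(
  commands=[
    [[-0.02,0,0,0],[-0.02,0,0,0],[0,0,0,0],[0,0,0,0],[0,0,0,0]],
  ],
)

```text
time: 22.27
eef_pos: [484.8, -26.3, 364.1]
eef_rot: [[0.017, 0.999, -0.041], [-0.018, -0.04, -0.999], [-1.0, 0.017, 0.017]]
wrist_force: [0.0, 0.5, 0.2]
grip_width: 19.8
```

```bash
python3 jm.py w20.png
python3 - <<'E'
from h import *
import pickle
c=pickle.load(open('w.pkl','rb'));im=c['color'];hsv=cv2.cvtColor(im,cv2.COLOR_BGR2HSV)
for n,p in(('collar top',(528.7,-22.5,56)),('blade top',(528.7,-22.5,86))):print(n,np.round(proj(c,p,True),1))
# foot: pale mask
m=((hsv[...,1]<40)&(hsv[...,2]>90)).astype(np.uint8)
exp=np.array([proj(c,(x,y,52),True) for x,y in((513,-8),(633,-13.5),(627.5,-133),(507.5,-128))]);print('expected foot corners px',exp.round(1))
# sub-image of blade region
u,v=map(int,proj(c,(528.7,-22.5,86),True));g=cv2.cvtColor(im,cv2.COLOR_BGR2GRAY);np.set_printoptions(linewidth=260)
print(u,v);print(g[v-26:v+26:2,u-30:u+30:2])
a=snap('top','top9.png');b=snap('scene','scene9.png')
p=pickle.load(open('top0.pkl','rb'));q=pickle.load(open('scene0.pkl','rb'))
for n,z,x,y,xx,yy in(('soap',(q,b),265,255,312,345),('bowl',(q,b),370,270,428,320),('mug',(q,b),125,180,182,242),('bowl top',(p,a),278,90,315,128),('soap top',(p,a),345,80,382,135),('mug top',(p,a),430,185,480,235)):
    A,B=z[0]['color'][y:yy,x:xx],z[1]['color'][y:yy,x:xx]
    e0,e1=[cv2.Canny(i,60,150).astype(np.float32) for i in(A,B)]
    print(n,'mean diff',np.abs(A.astype(int)-B).mean().round(1),'edge shift',np.round(cv2.phaseCorrelate(cv2.GaussianBlur(e0,(0,0),2),cv2.GaussianBlur(e1,(0,0),2))[0],2))
E
```

```text
[484.8 -26.3 364.1] jaw -2.32 [0.  0.5 0.2] [ 0.08 -0.01  0.04] 19.8
circ 363.5 180.5 15.8 [530.5 -24.3  52. ] rad 15.2 bearing from tcp 2.5 45.7
circ 566.5 98.5 30.3 [775.9  66.9  52. ] rad 61.8 bearing from tcp 17.8 305.6
collar top [362.2 179.7]
blade top [367.5 187.8]
expected foot corners px [[344.6 164.1]
 [463.2 166.8]
 [447.3 272.9]
 [341.  278. ]]
367 187
[[172 170 161  76  72  70  72  70  72  70  71  69  75  78  79  77  77  77  76  76  76  75  75  75  75  74  73  72  72  71]
 [163 161 161  85 123 119 119 117 118 117 117 117 116 116 115 115 114 113 129 129 127 126 125 124 122 122 120 118 117 114]
 [171 162 161  87 124 120 120 121 121 120 117 107 101  97  99 108 107 114 132 140 139 140 139 140 140 140 140 140 140 140]
 [171 161 161  88 124 121 120 121 121 107  86  94  76  70  70  73  77 101 114 140 140 141 139 140 139 140 140 139 141 140]
 [172 161 113  70 129 121 121 120  99  90  92  86  59  63  65  64  65  86 105 128 140 140 140 139 140 140 139 140 140 140]
 [171 170 146  60 130 140 130 101  89  93  92  84  56  60  65  66  66  65  90 107 134 139 140 140 140 140 139 139 139 
[... 2044 characters left out ...]
14 116 104  91  93  97  93 101 100 103 103 105 105]
 [122 107  89  90 141 141 140 141 140 140 141 140 141 141 125 120 120 120 111  93  92  96  99  94  95 102  98 104 106 106]
 [135 106  76  92 141 141 141 141 141 141 141 140 140 140 124 120 119 119  97  90  95  97  99 101  93  95 102 101 106 107]
 [136 106  77  93 140 141 140 141 140 140 141 140 141 141 125 120 119 113  90  92  97  98 100 101 102  96  98 101 104 108]]
soap mean diff 11.9 edge shift [ 0.31 -0.07]
bowl mean diff 0.7 edge shift [-0.01 -0.02]
mug mean diff 11.8 edge shift [-0.41  0.52]
bowl top mean diff 11.2 edge shift [-0.19  0.18]
soap top mean diff 15.8 edge shift [13.83  1.03]
mug top mean diff 38.9 edge shift [12.51 -0.06]
```

Run:
```python
from h import *
for n,c,f in(('top',snap('top'),False),('wrist',snap('wrist'),True)):
    hsv=cv2.cvtColor(c['color'],cv2.COLOR_BGR2HSV)
    P=np.array([proj(c,p+(52,),f) for p in((505,0),(640,0),(640,-142),(500,-142))],np.int32)
    k=np.zeros(hsv.shape[:2],np.uint8);cv2.fillPoly(k,[P],1)
    m=((hsv[...,1]<50)&(k>0)).astype(np.uint8);m=cv2.morphologyEx(m,cv2.MORPH_OPEN,np.ones((3,3)))
    q=max(cv2.findContours(m,cv2.RETR_EXTERNAL,cv2.CHAIN_APPROX_NONE)[0],key=cv2.contourArea)
    print(n,cv2.contourArea(q),cv2.minAreaRect(np.array([onz(c,*p[0],52,f)[:2] for p in cv2.convexHull(q)],np.float32)))
```

```text
Traceback (most recent call last):
ValueError: max() iterable argument is empty
```

Run:
```python
from h import *
c=snap('wrist');f=True
hsv=cv2.cvtColor(c['color'],cv2.COLOR_BGR2HSV)
P=np.array([proj(c,p+(52,),f) for p in((500,2),(645,2),(645,-145),(495,-145))],np.int32)
k=np.zeros(hsv.shape[:2],np.uint8);cv2.fillPoly(k,[P],1)
m=((hsv[...,1]<55)&(hsv[...,2]>60)&(k>0)).astype(np.uint8);m=cv2.morphologyEx(m,cv2.MORPH_OPEN,np.ones((3,3)))
cs=cv2.findContours(m,cv2.RETR_EXTERNAL,cv2.CHAIN_APPROX_NONE)[0];q=max(cs,key=cv2.contourArea)
h=cv2.convexHull(q)[:,0];W=np.array([onz(c,*p,52,f)[:2] for p in h])
print(cv2.contourArea(q),cv2.boundingRect(q),cv2.minAreaRect(W.astype(np.float32)));print(np.c_[h,W.round(1)])
```

```text
12266.5 (343, 161, 130, 118) ((575.4893798828125, -68.92244720458984), (123.25918579101562, 132.38983154296875), 87.58712768554688)
[[ 378.   161.   543.7   -5.9]
 [ 423.   162.   588.    -7.8]
 [ 456.   163.   623.5   -9.3]
 [ 461.   164.   629.2  -10.3]
 [ 464.   165.   632.7  -11.4]
 [ 472.   172.   642.7  -18.6]
 [ 472.   181.   643.5  -28. ]
 [ 471.   187.   642.9  -34.3]
 [ 449.   271.   628.2 -130. ]
 [ 448.   272.   627.1 -131.1]
 [ 443.   273.   621.  -131.7]
 [ 395.   276.   564.9 -129.5]
 [ 354.   278.   520.6 -128.3]
 [ 351.   278.   517.4 -128.1]
 [ 343.   236.   509.5  -79.2]
 [ 343.   209.   510.   -51.1]
 [ 344.   162.   511.9   -5.8]
 [ 345.   161.   512.8   -4.9]]
```

```bash
python3 -c "
from bench import manip;print(manip.close_job())"
```

```text
the job is handed in; nothing more can be done
None
```

I turned and slid the juicer onto its outlined place, locked the thumbscrew through both holes, and handed the job in at about 22 s. I gripped the dome lightly and kept the foot flat, so the post wasn't needed.

**Juicer:** My last measurement puts the foot's centre at about (570, -68) mm, against a seat centre of (570.3, -69) ± 1 mm. Before I let go of it, its turn was within about 0.5° of square. The automatic square fit in that last check failed because it took in the post, so I used the corner points instead.

**Thumbscrew:** It went through both holes with no side load until the collar bore on the foot, at about 18 N and the expected height. I turned it about 90° and released it. The last picture put the collar within about 1.5 mm of where it should be, with the blade across the slot.

**Bystanders:** The arm passed well clear of the mug, soap bottle and bowl, and I saw no contact forces.
- **Scene camera:** their edges moved by at most 0.7 pixel.
- **Top camera:** it showed apparent shifts of 12–14 pixels for the soap bottle and mug. I put these down to the arm's moved shadow and body, but couldn't check them separately. The arm also hid the juicer in that view.

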